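Load a flow-cell cartridge and clamp it to the click

ROBOT

A 6-joint arm with a two-finger parallel gripper is mounted at the origin on the work surface. World frame = base frame: x ahead of the robot, y to its left, z up, the work surface at z = 0. Lengths are in m, angles in rad, forces in N, time in s.
With the tool pointing down it reaches from about 0.225 to 0.875 m from the base axis. Payload 3.4 kg.
Tool frame: the origin (TCP) lies on the centre line of the jaws, within the pads' length; the fingertips stand 8 mm ahead of it and the grasp point (between the pads) lies 11 mm behind it; z points along the fingers, y is the line along which they close (so a half turn about z gives the same grasp; the last joint's range is limited). The gripper opens to 85 mm and grips with 20 to 120 N. Pads are 22 mm wide; open, the fingers measure 114 mm over their backs; the gripper's body (76 mm by 85 mm) begins 54 mm behind the grasp point. The pads swing forward as they close: fully open they stand 13 mm farther back than shut.
Start: joints at [1.11, 0.276, 1.505, -0, 1.361, -0.121], TCP at [0.192, 0.542, 0.239] pointing down, gripper open.
Joint ranges: [-2.89, 2.89], [-0.75, 2.08], [0.22, 2.7], [-1.18, 4.32], [0.11, 2.71], [-2.7, 2.7]. Speed limits (rad/s): [2.57, 2.57, 3.14, 3.14, 3.14, 3.14].

INTERFACE

Orientations are given as [roll, pitch, yaw] about the fixed x, y, z axes, in that order (R = Rz(yaw) Ry(pitch) Rx(roll)).
In Python, from workcell import manip gives the robot as it stands.
- The arm moves only by the shell command python3 -m inch 'ROWS' [FORCE]. ROWS is JSON, one flat list of numbers, 7 for each row, row after row: the turn, a rotation vector about the tool's x, y, z in rad, then the shift along the tool's x, y, z in m, then the finger opening in m, from 0 to 0.0854. In form: [rx, ry, rz, tx, ty, tz, grip, rx, ry, rz, tx, ty, tz, grip, ...]. A call has 1 to 12 rows; each row shifts and turns the commanded pose from where the row before left it, along the tool's axes as they then stand; what a row does not reach is not made up. A row lasts 1/8 s, in which the tool goes at most 62.5 mm and 10.7 degrees, less where a joint would pass 70% of its speed; a pose out of reach is approached as far as the arm can. A call with a gripper value outside its range is refused whole. The fingers move at their own pace and stop on an object; FORCE is the grip in N (left out, the last holds). Time passes only in rows, so rows that do not move let the fingers close. It gives the time, the measured TCP pose, the force, the opening and the grip force at its end, in the units of the state.
- manip.sense(): the state, without advancing time (a new reading comes with each control period).
- manip.read_camera(name): name is "side" or "top" or "wrist"; returns a dict with "img" (420x560x3 uint8, blue, green, red), "intrinsics" (3x3 intrinsics, pixels), "distortion" ([k1, k2, p1, p2, k3] as OpenCV has them; the pictures are not rectified), "R" (3x3) and "t" (3): a world point X has camera coordinates R X + t. Camera axes: x right, y down, z forward; pixel columns grow to the right and rows downward; lengths in m; the calibration is good to about 2 mm. A picture is of the moment at which its call begins. There is no depth.
- manip.job_done(): hands the job in; it is judged then, once.
The state is a dict: "clock": time; "joint_positions": joint angles; "joint_vel": joint speeds; "joint_efforts": joint torques, N m; "ee_pos": TCP position; "orientation": TCP orientation; "contact_force": force on the tool from outside, world axes, zero at the start; "torque": the same for the moment, N m; "width": finger opening in m; "grip_force": force on a finger pad.
Only numpy, scipy, OpenCV 4.12 (cv2) and the standard library are available. Lean on these libraries where they do the work, as an engineer would, in place of code of your own. Each camera call takes 0.05 s, during which the arm holds its last target. There are 200 camera calls.

TASK

Lay the flow-cell cartridge on the aluminium stage plate, slide it ports end first between the rails under the clamp and push it gently home against the end stop. Then turn the clamp's torque lever clockwise (seen from above) until it clicks, stop right there and let go: short of the click the seal leaks, forcing the lever on past it cracks the cell. Leave the dishes, bottle and boxes around it where they are.

Things in the scene. Friction and masses are not known exactly. Their poses are not given: they have to be found in the camera images.
- cartridge: The flow-cell cartridge, loose: a pale flat bar 100 mm long (its x), 30 mm wide (y), 14 mm thick (z), about 90 g, with a long glass window on top and, near its +x end, two small round black ports side by side. Origin: centre of the underside. It starts lying flat on the bench to the right of the plate (-y side).
- ports (a point): Point on the cartridge's top face midway between the two ports: 32 mm from the cartridge's centre along its +x, 18 mm from the +x (ports) end.
- holder: The stage plate, fixed: aluminium, 160 mm (x) by 110 mm (y), 8 mm thick. Origin: centre of the underside; its x points the way the cartridge is slid in. The front half (-x) is an open flat apron. With the cartridge fully home its centre is at x = 10, y = 0 mm and its underside 8 mm up in this frame; about 35 mm of it then stick out in front of the rails.
- rail_mouth (a point): Middle of the mouth of the nest, on the plate's top, 6 mm in front of the plate's centre. From here two steel rails, 10 mm high, flare in over 14 mm (from about 41 to 33 mm apart inside) and then run straight, 33 mm apart, to the end stop.
- stop_face (a point): Centre of the end stop's face that the ports end of the cartridge meets, 60 mm from the plate's centre along the plate's x.
- endstop: The end stop: a steel bar 9 mm thick (x), 45 mm wide, 11 mm high, fixed on the plate at the inner end of the rails. Origin: centre of its underside.
- bridge: The clamp, fixed on the plate: an aluminium beam 30 mm (x) by 86 mm (y) by 14 mm across the rails on two posts 68 mm apart, top 45 mm above its origin, and below it the black clamp foot, 26 by 28 by 8 mm, that goes up and down 4 mm per radian of the spindle. Origin: on the spindle's vertical axis, about level with the plate's top, at x = 42 mm of the plate; the ports belong straight under it.
- lever: Click-type torque lever: hub, arm 10 mm wide and high, black grip 16 mm wide, 18 mm high, 48 mm long, from 62 to 110 mm from the axis. Origin: on the axis at its underside, 60 mm above the bench; x along the arm. It starts to the plate's +y or +x+y; being indexable, its direction does not tell the foot's height. Clockwise from above (to the plate's +x) tightens; 0.6 to 1.8 rad to the click.
- lever_grip (a point): Centre of the lever's grip, 86 mm from the spindle axis, about 69 mm above the bench. The load felt here while turning slowly: a steady drag of about 5 N, then, with the foot down, a climb over about 0.3 rad to 9 N, where the head clicks. Standing still, friction carries part of it: about 1 to 4.5 N in the drag, 6 to 8 N just before and at the click.
- clamp_top (a point): Centre of the top of the clamp beam, on the spindle axis. At the start the foot hangs 2 to 5.5 mm above where the cartridge's top will be, differently each time. Tightened to the click it presses the cartridge with about 85 N and stays; below 60 N the seal leaks, above 125 N the cell cracks.
- lever_hub (a point): Top of the lever's hub (30 mm across, 17 mm high), on the spindle axis. At the preset torque (0.8 Nm) it clicks: the arm gives way and the load falls to under half over the next 0.15 rad (13 mm at the grip). After that it is solid again and pushing on drives the spindle too tight. Let go, the arm springs back by itself and the spindle stays tight. Several grasps are allowed.
- dish_a: Petri dish, 58 mm across, 13 mm high, in front of the plate. Origin: centre of the underside.
- dish_b: Petri dish like the other, behind the plate on the right.
- oil: Small amber bottle, 32 mm across, 55 mm high, behind the cartridge.
- slide_box: Grey upright slide box, 82 by 32 mm, 88 mm high, at the right.
- tip_box: Open box of pipette tips, 122 by 82 mm, 57 mm high, behind on the left.
Things that resemble listed ones, but are neither listed nor needed, are in the scene too. There is more than one size of the holder; the one meant has the size given above.

How it is judged:
By the outcome, as a careful person would: the job done as asked, in the order asked, and still so for the second after the job is handed in, with the robot touching nothing.
It also fails if it takes over 72 s, if anything falls off the work surface, if the arm or the gripper's body presses on something with over 40 N, if the wrist force passes 120 N, or if a joint passes its speed limit or range.

## Working session

There is one attempt and no reset: what is moved stays moved. The work goes in short steps, Python scripts to look and compute and a shell command to move; the robot and the scene stay as the last step left them, time stands still between calls to the robot, and variables do not carry over. Pictures are saved under pics/ and viewed, at most 10 in all, crops included, and the job is handed in when it is done.

```bash
mkdir -p pics
cat > h.py <<'E'
import numpy as np, cv2
from workcell import manip
def cam(n,save=None):
    c=manip.read_camera(n)
    if save: cv2.imwrite('pics/'+save,c['img'])
    return c
def ray(c,px):
    K=np.array(c['intrinsics'],float);D=np.array(c['distortion'],float)
    u=cv2.undistortPoints(np.array(px,float).reshape(-1,1,2),K,D).reshape(-1,2)
    R=np.array(c['R']);t=np.array(c['t']).ravel()
    d=np.c_[u,np.ones(len(u))]@R
    return -R.T@t,d
def onz(c,px,z):
    o,d=ray(c,px)
    return o+d*((z-o[2])/d[:,2])[:,None]
def proj(c,X):
    R=np.array(c['R']);t=np.array(c['t'],float).ravel()
    return cv2.projectPoints(np.array(X,float).reshape(-1,3),cv2.Rodrigues(R)[0],t,np.array(c['intrinsics'],float),np.array(c['distortion'],float))[0].reshape(-1,2)
E
python3 - <<'E'
from h import *
import pickle
cs={}
for n in ('top','side'):
    c=cam(n,n+'0.png');cs[n]=c
    R=np.array(c['R']);print(n,-R.T@np.array(c['t']).ravel(),R[2])
pickle.dump(cs,open('c0.pkl','wb'))
print(manip.sense())
E
```

```text
top [ 0.3595586  -0.01107913  1.41953195] [ 0.11433396  0.0163413  -0.99330796]
side [ 0.30978152 -1.05442383  0.67926639] [ 0.1434385   0.85560608 -0.49735664]
{'clock': 0.1, 'joint_positions': array([ 1.10996451e+00,  2.76555973e-01,  1.50602160e+00, -1.06886093e-05,
        1.36067035e+00, -1.21008422e-01]), 'joint_vel': array([-0.00163002, -0.00221972, -0.00268045,  0.00077659,  0.0009934 ,
        0.00151177]), 'joint_efforts': array([ 2.65009039e-04, -4.17700624e+01, -2.46403617e+01, -4.29531747e-04,
        5.88725408e-03,  5.57800888e-06]), 'ee_pos': array([0.19146994, 0.5417051 , 0.23850637]), 'orientation': array([-3.13994823e+00, -1.89439730e-04,  2.80177135e+00]), 'contact_force': array([ 0.4815279 ,  1.58933201, -0.63252922]), 'torque': array([ 0.02765049, -0.00254024,  0.01532656]), 'grip_force': 0.0, 'width': 0.08517260787327778}
```

View pics/top0.png

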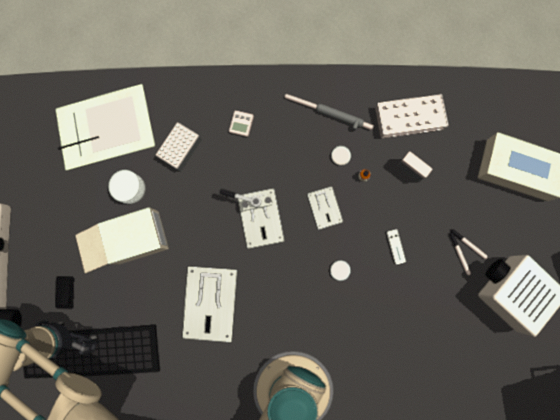

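View pics/side0.png

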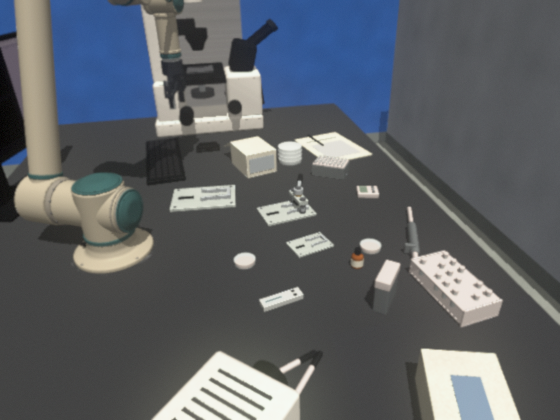

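The top picture shows three plates: (260,218) with clamp and lever, (210,304) larger and bare, (325,208) smaller and bare. Pale bars: (396,247) the cartridge; the tool pair at (465,250), the device at (240,123), and the white box at (417,165) are different things. Choice: plate (260,218), cartridge (396,247); checking both in one crop.

Run:
```python
from h import *
import pickle
cs=pickle.load(open('c0.pkl','rb'));c=cs['top'];im=c['img']
cv2.imwrite('pics/crop1.png',cv2.resize(im[145:275,210:410],None,fx=4,fy=4,interpolation=cv2.INTER_CUBIC))
hsv=cv2.cvtColor(im,cv2.COLOR_BGR2HSV);m=(hsv[...,2]>130).astype(np.uint8)
n,l,st,ce=cv2.connectedComponentsWithStats(m)
for nm,p,z in (('cart',(399,252),.014),('plate',(260,235),.008),('big',(190,330),.008),('small',(325,222),.008)):
    k=l[p[1],p[0]]
    if k==0: print(nm,'bg');continue
    ct=max(cv2.findContours((l==k).astype(np.uint8),0,1)[0],key=cv2.contourArea).reshape(-1,2)
    W=onz(c,ct,z)[:,:2]
    r=cv2.minAreaRect((W*1000).astype(np.float32));print(nm,r,cv2.boxPoints(r).round(1).tolist())
```

```text
cart ((424.3177795410156, -305.3450622558594), (102.30476379394531, 32.75238800048828), 14.656670570373535) [[370.70001220703125, -302.3999938964844], [379.0, -334.1000061035156], [477.8999938964844, -308.20001220703125], [469.70001220703125, -276.6000061035156]]
plate ((511.8236083984375, 100.27631378173828), (166.23658752441406, 118.35792541503906), 11.473719596862793) [[418.6000061035156, 141.6999969482422], [442.1000061035156, 25.700000762939453], [605.0999755859375, 58.79999923706055], [581.5, 174.8000030517578]]
big ((255.684814453125, 246.91207885742188), (147.2802734375, 213.01683044433594), 86.1805191040039) [[144.5, 180.5], [357.1000061035156, 166.3000030517578], [366.8999938964844, 313.29998779296875], [154.3000030517578, 327.5]]
small ((541.788330078125, -95.19842529296875), (112.98634338378906, 78.20259857177734), 16.96439552307129) [[476.29998779296875, -74.30000305175781], [499.20001220703125, -149.10000610351562], [607.2000122070312, -116.0999984741211], [584.4000244140625, -41.29999923706055]]
```

View pics/crop1.png

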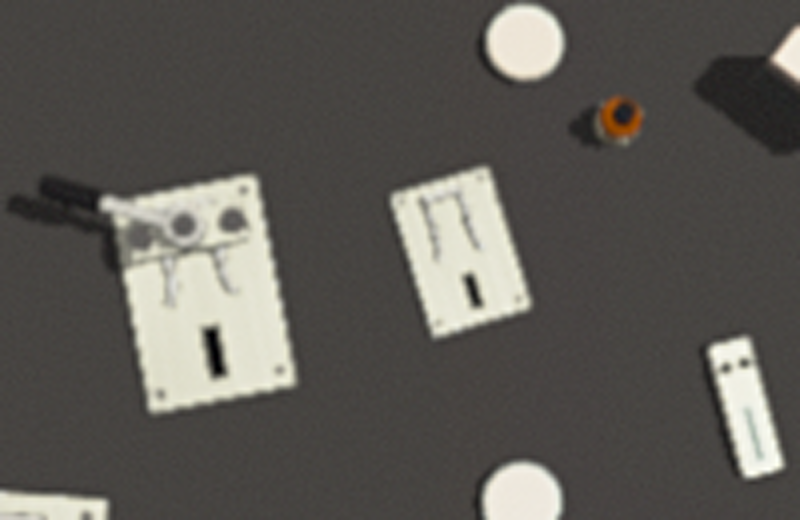

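The crop confirms it: the plate (crop 210,290) has the clamp with the lever pointing left (+y, slightly +x), and measures 160x110; the other two are 215x147 and 110x75. The cartridge is at crop (745,405) with its ports at the upper (+x) end. Its size checks (102x33) and its yaw is about 0.256. Moving over the plate for a closer look.

```bash
python3 -m inch '[0,0,0.185,0,0,-0.006,0.085, 0,0,0.185,0,0,-0.006,0.085, 0,0,0.185,0,0,-0.006,0.085, 0,0,0.185,0,0,-0.006,0.085, 0,0,0.185,0,0,-0.006,0.085, 0,0,0.185,0,0,-0.006,0.085, 0,0,0.185,0,0,-0.006,0.085, 0,0,0.185,0,0,-0.006,0.085, 0,0,0.185,0,0,-0.006,0.085, 0,0,0.185,0,0,-0.006,0.085, 0,0,0.185,0,0,0,0.085, 0,0,0.185,0,0,0,0.085]'
python3 -m inch '[0,0,0.185,0,0,0,0.085, 0,0,0.185,0,0,0,0.085, 0,0,0,0,0,0,0.085]'
```

```text
clock: 1.6
ee_pos: [0.1915, 0.5419, 0.2989]
orientation: [3.141, 0.001, 0.576]
contact_force: [0.2, 0.5, -0.1]
width: 0.085
grip_force: 0.0
clock: 1.98
ee_pos: [0.1916, 0.5419, 0.2988]
orientation: [3.141, 0.001, 0.214]
contact_force: [-0.5, -0.1, -0.2]
width: 0.085
grip_force: 0.0
```

```bash
python3 -m inch '[0,0,0,0.015,0.048,0,0.085, 0,0,0,0.015,0.048,0,0.085, 0,0,0,0.015,0.048,0,0.085, 0,0,0,0.015,0.048,0,0.085, 0,0,0,0.015,0.048,0,0.085, 0,0,0,0.015,0.048,0,0.085, 0,0,0,0.015,0.048,0,0.085, 0,0,0,0.015,0.048,0,0.085, 0,0,0,0.015,0.048,0,0.085, 0,0,0,0.015,0.048,0,0.085, 0,0,0,0,0,0,0.085, 0,0,0,0,0,0,0.085]'
python3 - <<'E'
from h import *
import pickle
c=cam('wrist','w1.png');pickle.dump(c,open('w1.pkl','wb'))
R=np.array(c['R']);print(-R.T@np.array(c['t']).ravel(),R)
E
```

```text
clock: 3.48
ee_pos: [0.4388, 0.1046, 0.2991]
orientation: [-3.141, 0.001, 0.213]
contact_force: [-0.1, 0.5, -0.2]
width: 0.0852
grip_force: 0.0
[0.51224602 0.12058639 0.43139298] [[ 0.21205576 -0.97725576 -0.00187806]
 [-0.93391935 -0.20321734  0.29410433]
 [-0.2877968  -0.06061256 -0.95577148]]
```

View pics/w1.png

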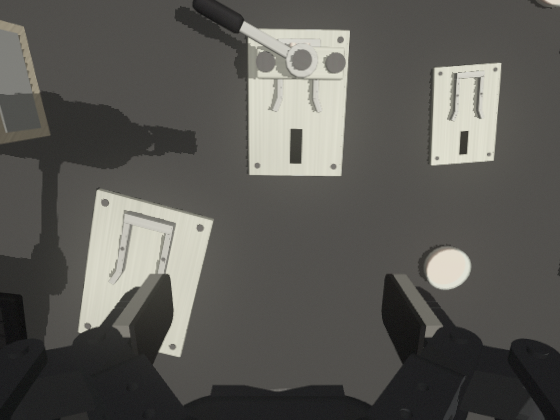

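The wrist view shows the plate with corners near (249,175), (341,176), (350,30) and (250,30), the hub at (302,60), the grip from (198,3) to (240,24), and the rail mouths at (275,110) and (318,110). The black lane mark is at (296,146).

```bash
cat > m1.py <<'E'
from h import *
import pickle
c=pickle.load(open('w1.pkl','rb'));g=cv2.cvtColor(c['img'],6)
p=np.array([[249,175],[341,176],[350,30],[249,30]],np.float32).reshape(-1,1,2)
p=cv2.cornerSubPix(g,p,(4,4),(-1,-1),(3,50,.01)).reshape(-1,2);print(p)
W=onz(c,p,.008)[:,:2];print(W.round(4));fl,fr,br,bl=W
print('sides',[np.linalg.norm(a-b).round(4) for a,b in((fl,fr),(fr,br),(br,bl),(bl,fl))])
A=[(fl,bl),(fr,br)];print('yaws x',[np.arctan2(*(b-a)[::-1]).round(4) for a,b in A],[np.arctan2(-(b-a)[0],(b-a)[1]).round(4) for a,b in((fr,fl),(br,bl))])
ce=W.mean(0);print('centre',ce)
v=(br+bl-fr-fl);th=np.arctan2(v[1],v[0]);print('yaw',th)
u=np.array([np.cos(th),np.sin(th)]);n=np.array([-u[1],u[0]])
hub=onz(c,[[302,60]],.077)[0,:2];print('hub',hub,'plate xy',(hub-ce)@u,(hub-ce)@n)
# black mark, grip
m=(g<60).astype(np.uint8);k,l,st,cen=cv2.connectedComponentsWithStats(m)
for q in ((296,146),):
    print('mark',cen[l[q[1],q[0]]],st[l[q[1],q[0]]]);w=onz(c,[cen[l[q[1],q[0]]]],.008)[0,:2];print((w-ce)@u,(w-ce)@n)
s=onz(c,[[198,1],[240,24]],.073)[:,:2]
print('grip ends',s.round(3),[np.linalg.norm(a-hub).round(4) for a in s],'dir plate',[np.arctan2((a-hub)@n,(a-hub)@u).round(3) for a in s])
for nm,x,y in(('hubnom',42,0),('pregrasp front',-75,0),('home centre',10,0)):print(nm,ce+x/1e3*u+y/1e3*n)
E
python3 m1.py
```

```text
[[248.74068  174.33351 ]
 [340.6079   175.42735 ]
 [349.39792   30.220615]
 [249.        30.      ]]
[[0.4212 0.136 ]
 [0.443  0.0295]
 [0.5974 0.0611]
 [0.5748 0.1656]]
sides [np.float64(0.1087), np.float64(0.1576), np.float64(0.107), np.float64(0.1564)]
yaws x [np.float64(0.1906), np.float64(0.2017)] [np.float64(0.2023), np.float64(0.2134)]
centre [0.50911419 0.09803204]
yaw 0.1962127317672121
hub [0.5501132  0.10633911] plate xy 0.04183183319429919 0.0001546711104286234
mark [296.15492585 178.60365192] [     0      0    560    420 181603]
-0.08298719087286559 -0.0018509235270720633
grip ends [[0.579 0.208]
 [0.568 0.168]] [np.float64(0.1053), np.float64(0.0639)] dir plate [np.float64(1.095), np.float64(1.085)]
hubnom [0.55030829 0.1062202 ]
pregrasp front [0.43555329 0.08341033]
home centre [0.51892231 0.0999816 ]
```

```bash
python3 -m inch '[0,0,0,-0.0145,0.0455,0.008,0.085, 0,0,0,-0.0145,0.0455,0.008,0.085, 0,0,0,-0.0145,0.0455,0.008,0.085, 0,0,0,-0.0145,0.0455,0.008,0.085, 0,0,0,-0.0145,0.0455,0.008,0.085, 0,0,0,-0.0145,0.0455,0.008,0.085, 0,0,0,-0.0145,0.0455,0.008,0.085, 0,0,0,-0.0145,0.0455,0.008,0.085, 0,0,0,-0.0145,0.0455,0.008,0.085, 0,0,-0.043,0,0,0,0.085, 0,0,0,0,0,0,0.085, 0,0,0,0,0,0,0.085]'
python3 - <<'E'
from h import *
c=cam('wrist','w2.png')
im=c['img'];g=cv2.cvtColor(im,6)
p0=proj(c,[[.424,-.305,.014]])[0];print(p0)
m=(g>120).astype(np.uint8);k,l,st,cen=cv2.connectedComponentsWithStats(m)
i=l[int(p0[1]),int(p0[0])];print(i,st[i],cen[i])
ct=cv2.findContours((l==i).astype(np.uint8),0,1)[0][0].reshape(-1,2)
W=onz(c,ct,.014)[:,:2]*1000;r=cv2.minAreaRect(W.astype(np.float32));print(r,cv2.boxPoints(r).tolist())
import pickle;pickle.dump(c,open('w2.pkl','wb'))
E
```

```text
clock: 5.03
ee_pos: [0.3982, -0.3221, 0.2275]
orientation: [-3.141, -0.0, 0.257]
contact_force: [-1.3, 0.6, 0.4]
width: 0.0846
grip_force: 0.0
[267.17042808 149.48678984]
2 [ 250   94   51  106 4087] [270.76094935 147.52728162]
((426.674560546875, -312.0087890625), (98.92212677001953, 47.098365783691406), 14.520679473876953) [[372.8889465332031, -301.6131591796875], [384.6979064941406, -347.20709228515625], [480.4601745605469, -322.4044189453125], [468.6512145996094, -276.81048583984375]]
```

View pics/w2.png

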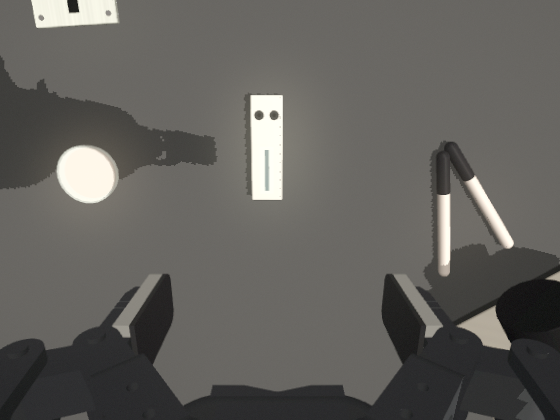

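The cartridge is in view with corners (251,95), (282,95), (282,199) and (252,199), and ports at (259,115) and (274,115) at the far end. It lies almost parallel to the tool.

Run:
```python
from h import *
import pickle
c=pickle.load(open('w2.pkl','rb'));g=cv2.cvtColor(c['img'],6)
m=cv2.erode((g>190).astype(np.uint8),None);k,l,st,cen=cv2.connectedComponentsWithStats(m)
i=l[149,258];ct=cv2.findContours(cv2.dilate((l==i).astype(np.uint8),None),0,1)[0][0]
print(cv2.minAreaRect(ct),st[i])
W=onz(c,ct.reshape(-1,2),.014)[:,:2]*1000;r=cv2.minAreaRect(W.astype(np.float32));print(r)
p=onz(c,[[259,115],[274,115]],.014);print(p)
yaw=np.deg2rad(r[2]) if r[1][0]>r[1][1] else np.deg2rad(r[2]-90);u=np.array([np.cos(yaw),np.sin(yaw)])
ce=np.array(r[0])/1e3;print('ports along',(p.mean(0)[:2]-ce)@u, 'yaw',yaw)
s=manip.sense();T=ce-.035*u;y=s['orientation'][2];d=T-s['ee_pos'][:2]
print('target',T,'tx',d@[np.cos(y),np.sin(y)],'ty',d@[np.sin(y),-np.cos(y)])
```

```text
((266.5, 147.0), (104.0, 31.0), 90.0) [ 252   96   30  103 2586]
((424.2814636230469, -304.387939453125), (98.0400390625, 29.391956329345703), 14.650559425354004)
[[ 0.45282845 -0.28986219  0.014     ]
 [ 0.45634574 -0.30324484  0.014     ]]
ports along 0.03130179238851411 yaw 0.2557004992315158
target [ 0.39041944 -0.31324025] tx -0.005218656135895407 ty -0.010646611325092314
```

```bash
python3 -m inch '[0,0,0,-0.005,-0.0105,0.03,0.055, 0,0,0,0,0,0.04,0.055, 0,0,0,0,0,0.04,0.055, 0,0,0,0,0,0.04,0.055, 0,0,0,0,0,0.03,0.055, 0,0,0,0,0,0.02,0.055, 0,0,0,0,0,0.01,0.055, 0,0,0,0,0,0.0055,0.055, 0,0,0,0,0,0,0.055, 0,0,0,0,0,0,0.055]' 40
python3 -m inch '[0,0,0,0,0,0,0.02, 0,0,0,0,0,0,0.02, 0,0,0,0,0,0,0.02, 0,0,0,0,0,0,0.02, 0,0,0,0,0,0,0.02]' 40
```

```text
clock: 6.32
ee_pos: [0.3907, -0.3149, 0.0125]
orientation: [3.14, -0.001, 0.255]
contact_force: [-0.3, -1.3, 1.4]
width: 0.055
grip_force: 0.0
clock: 6.95
ee_pos: [0.3905, -0.3148, 0.0125]
orientation: [3.141, -0.001, 0.255]
contact_force: [-0.6, -0.0, 5.5]
width: 0.0285
grip_force: 40.0
```

```bash
python3 -m inch '[0,0,0,0,0,-0.01,0.02, 0,0,0,0,0,-0.02,0.02, 0,0,0,0,0,-0.025,0.02, 0,0,0.028,0,0,-0.015,0.02, 0,0,0.027,0,0,-0.01,0.02, 0,0,0,0,0,0,0.02]'
python3 -m inch '[0,0,0,0.006,-0.02,0,0.02, 0,0,0,0.01,-0.035,0,0.02, 0,0,0,0.01,-0.0385,0,0.02, 0,0,0,0.01,-0.0385,0,0.02, 0,0,0,0.01,-0.0385,0,0.02, 0,0,0,0.01,-0.0385,0,0.02, 0,0,0,0.01,-0.0385,0,0.02, 0,0,0,0.01,-0.0385,0,0.02, 0,0,0,0.01,-0.0385,0,0.02, 0,0,0,0.0065,-0.0355,0,0.02, 0,0,0,0.0045,-0.02,0,0.02, 0,0,0,0,0,0,0.02]'
python3 - <<'E'
from h import *
import pickle
c=cam('wrist','w3.png');pickle.dump(c,open('w3.pkl','wb'));print(manip.sense()['ee_pos'],manip.sense()['orientation'])
E
```

```text
clock: 7.7
ee_pos: [0.3905, -0.3148, 0.0924]
orientation: [3.14, -0.001, 0.2]
contact_force: [0.7, 0.6, -1.3]
width: 0.0287
grip_force: 39.6
clock: 9.2
ee_pos: [0.4081, 0.079, 0.0911]
orientation: [-3.141, 0.002, 0.203]
contact_force: [-0.5, 0.5, -1.0]
width: 0.0287
grip_force: 39.7
[0.40843132 0.07805504 0.09119744] [-3.14126235e+00  2.01216158e-03  2.02282477e-01]
```

View pics/w3.png

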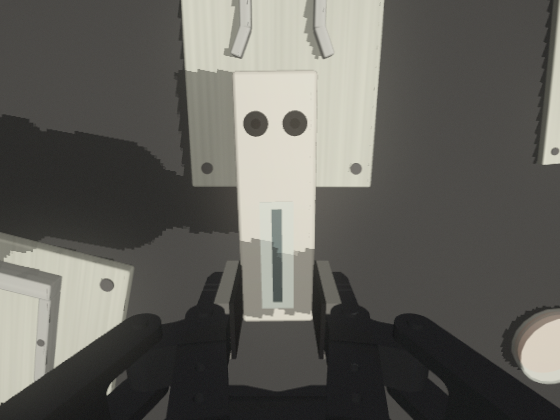

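The cartridge is held straight, with front corners (234,72) and (316,72) and ports at (255,123) and (295,123). The plate's front corners are (193,186) and (371,186), and the rail mouths are around (238,50) and (326,52).

Run:
```python
from h import *
import pickle
c=pickle.load(open('w3.pkl','rb'));g=cv2.cvtColor(c['img'],6)
def sub(p,w=4): return cv2.cornerSubPix(g,np.array(p,np.float32).reshape(-1,1,2),(w,w),(-1,-1),(3,50,.01)).reshape(-1,2)
F=sub([[193,186],[371,186]]);Wp=onz(c,F,.008)[:,:2]
B=onz(c,[[182,0],[384.5,0]],.008)[:,:2]   # side edges at image top
print(F,Wp,'width',np.linalg.norm(Wp[0]-Wp[1]))
print('side yaws',[np.arctan2(*(b-a)[::-1]) for a,b in zip(Wp,B)],'front yaw',np.arctan2(-(Wp[0]-Wp[1])[0],(Wp[0]-Wp[1])[1]))
C=sub([[234,72],[316,72]]);Wc=onz(c,C,.0927)[:,:2];print(C,Wc,np.linalg.norm(Wc[0]-Wc[1]))
K=onz(c,[[243,320],[312,320]],.0927)[:,:2];print('len',np.linalg.norm(Wc.mean(0)-K.mean(0)),'cart yaw',np.arctan2(*(Wc.mean(0)-K.mean(0))[::-1]),np.arctan2(-(Wc[0]-Wc[1])[0],(Wc[0]-Wc[1])[1]))
u=np.array([np.cos(.2),np.sin(.2)]);n=np.array([-u[1],u[0]])
f=Wp.mean(0);print('front mid',f,'centre est',f+.08*u)
s=manip.sense();d=Wc.mean(0)-f;print('cart front rel plate front',d@u,d@n,'tcp rel',(s['ee_pos'][:2]-f)@u,(s['ee_pos'][:2]-f)@n)
```

```text
[[192.45349 185.6785 ]
 [369.51953 186.29065]] [[0.42145984 0.1348134 ]
 [0.44297138 0.02930429]] width 0.10767970114718252
side yaws [np.float64(0.19581256451323414), np.float64(0.19477746724034828)] front yaw 0.20112673626488134
[[233.19095   71.82911 ]
 [315.51077   71.512054]] [[0.4871964  0.11084882]
 [0.49292619 0.08363422]] 0.027811240338577164
len 0.09678941634752175 cart yaw 0.21551306401280623 0.20751038381759634
front mid [0.43221561 0.08205885] centre est [0.51062094 0.09795239]
cart front rel plate front 0.059708953415104585 0.0033878650346316746 tcp rel -0.02410561735922883 0.0008012132640509758
```

```bash
python3 -m inch '[0,0,0.013,0,0.0023,0.01,0.02, 0,0,0,0,0,0.02,0.02, 0,0,0,0,0,0.02,0.02, 0,0,0,0,0,0.01,0.02, 0,0,0,0,0,0.006,0.02, 0,0,0,0,0,0.003,0.02, 0,0,0,0,0,0,0.02, 0,0,0,0,0,0,0.02]'
python3 -m inch '[0,0,0,0,0,0.001,0.02, 0,0,0,0,0,0,0.02]'
python3 -m inch '[0,0,0,0,0,0.001,0.02, 0,0,0,0,0,0,0.02]'
```

```text
clock: 10.25
ee_pos: [0.4107, 0.075, 0.0232]
orientation: [3.141, -0.001, 0.187]
contact_force: [-0.4, 0.3, -1.0]
width: 0.0286
grip_force: 39.7
clock: 10.5
ee_pos: [0.4104, 0.075, 0.0219]
orientation: [-3.142, -0.0, 0.187]
contact_force: [0.5, 0.7, -1.5]
width: 0.0288
grip_force: 39.7
clock: 10.75
ee_pos: [0.4103, 0.075, 0.0208]
orientation: [-3.141, 0.0, 0.187]
contact_force: [0.7, -0.5, -0.4]
width: 0.0289
grip_force: 39.7
```

```bash
python3 -m inch '[0,0,0,0,0,0.0007,0.02, 0,0,0,0,0,0,0.02]'
python3 -m inch '[0,0,0,0,0,0.0007,0.02, 0,0,0,0,0,0,0.02]'
python3 - <<'E'
from h import *
import pickle
c=cam('wrist','w4.png');pickle.dump(c,open('w4.pkl','wb'))
cv2.imwrite('pics/side4.png',cam('side')['img'])
E
```

```text
clock: 11.0
ee_pos: [0.4103, 0.075, 0.0204]
orientation: [-3.142, -0.0, 0.187]
contact_force: [-0.2, -0.3, 3.0]
width: 0.0288
grip_force: 40.2
clock: 11.25
ee_pos: [0.4102, 0.075, 0.0201]
orientation: [3.142, -0.0, 0.187]
contact_force: [-3.2, -0.7, 9.9]
width: 0.0286
grip_force: 40.9
```

View pics/w4.png

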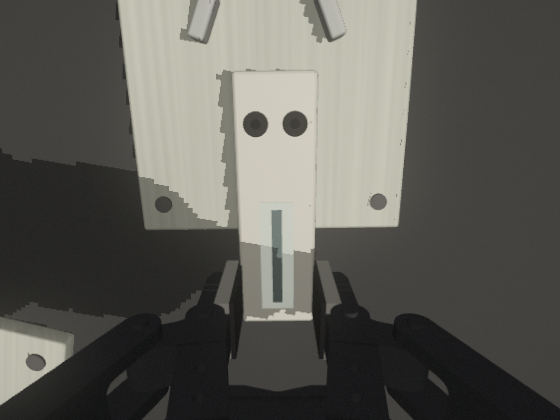

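The cartridge lies on the apron (contact felt at the predicted height) with its front edge at (234–317, 72). The rail tips' inner edges are near (208,40) and (325,38), and the plate's front corners are (145,229) and (400,227).

Run:
```python
from h import *
import pickle
c=pickle.load(open('w4.pkl','rb'));g=cv2.cvtColor(c['img'],6)
def sub(p,w=4): return cv2.cornerSubPix(g,np.array(p,np.float32).reshape(-1,1,2),(w,w),(-1,-1),(3,50,.01)).reshape(-1,2)
F=sub([[145,229],[400,227]]);Wp=onz(c,F,.008)[:,:2];print(F,np.linalg.norm(Wp[0]-Wp[1]))
# side edges at row ~5
def edge(row,a,b,sgn): 
    r=cv2.GaussianBlur(g,(5,5),0)[row].astype(float);d=np.diff(r)*sgn;return a+int(np.argmax(d[a:b]))+.5
L=[(edge(r,100,170,1),r) for r in (5,180)];Rr=[(edge(r,370,440,-1),r) for r in (5,180)];print(L,Rr)
for S in (L,Rr):
    w=onz(c,S,.008)[:,:2];print('plate yaw',np.arctan2(*(w[0]-w[1])[::-1]))
C=[(edge(r,225,250,1),r) for r in (85,180)];D=[(edge(r,305,325,-1),r) for r in (85,180)];print(C,D)
wc=onz(c,C,.022)[:,:2];wd=onz(c,D,.022)[:,:2]
mid=(wc+wd)/2;print('cart yaw',np.arctan2(*(mid[0]-mid[1])[::-1]),'width',np.linalg.norm(wc-wd,axis=1))
f=Wp.mean(0)
for y in (.195,.2):
    u=np.array([np.cos(y),np.sin(y)]);n=np.array([-u[1],u[0]]);print([( (m-f)@u,(m-f)@n) for m in mid])
    fe=onz(c,[[275,72]],.022)[0,:2];print('front',(fe-f)@u)
    rt=onz(c,[[208,40],[325,38]],.018)[:,:2];print('rail tips',[((m-f)@u,(m-f)@n) for m in rt])
s=manip.sense();print((s['ee_pos'][:2]-f)@u,(s['ee_pos'][:2]-f)@n)
```

```text
[[144.92873 228.8106 ]
 [397.17813 226.05113]] 0.10678551506314876
[(117.5, 5), (153.5, 180)] [(415.5, 5), (401.5, 180)]
plate yaw 0.2987509336927769
plate yaw 0.20122944034005913
[(232.5, 85), (236.5, 180)] [(315.5, 85), (313.5, 180)]
cart yaw 0.19648786641359883 width [0.02827763 0.02817618]
[(np.float64(0.056508881290774846), np.float64(-0.002028629587602548)), (np.float64(0.023456537616871085), np.float64(-0.002077807095934526))]
front 0.060673663170543526
rail tips [(np.float64(0.07150478421773761), np.float64(0.02036292047930363)), (np.float64(0.07180621417964964), np.float64(-0.019485620931460616))]
[(np.float64(0.05649803182555535), np.float64(-0.0023111474589725166)), (np.float64(0.023445855418569646), np.float64(-0.0021950633228070347))]
front 0.06066086210669758
rail tips [(np.float64(0.07160570458796651), np.float64(0.020005143511920377)), (np.float64(0.07170788890513496), np.float64(-0.019844406936643733))]
-0.02319710368578103 -0.00273550786310086
```

```bash
python3 -m inch '[0,0,0,0,-0.0023,-0.0005,0.02, 0,0,0,0.006,0,0,0.02, 0,0,0,0.006,0,0,0.02, 0,0,0,0.006,0,0,0.02, 0,0,0,0,0,0,0.02]' 30
python3 -m inch '[0,0,0,0.006,0,0,0.02, 0,0,0,0.006,0,0,0.02, 0,0,0,0.006,0,0,0.02, 0,0,0,0,0,0,0.02]'
```

```text
clock: 11.98
ee_pos: [0.4198, 0.0802, 0.0202]
orientation: [-3.14, 0.015, 0.188]
contact_force: [-14.9, -3.0, 25.9]
width: 0.0286
grip_force: 42.7
clock: 12.48
ee_pos: [0.4401, 0.0839, 0.0203]
orientation: [-3.14, 0.01, 0.187]
contact_force: [-10.4, -1.7, 19.5]
width: 0.029
grip_force: 42.1
```

```bash
python3 -m inch '[0,0,0,0,0,-0.0007,0.02, 0,0,0,0,0,0,0.02]' 30
python3 -m inch '[0,0,0,0,0,-0.0007,0.02, 0,0,0,0,0,0,0.02]'
```

```text
clock: 12.72
ee_pos: [0.4457, 0.084, 0.0205]
orientation: [-3.141, -0.001, 0.187]
contact_force: [0.1, -0.6, -1.5]
width: 0.0288
grip_force: 39.8
clock: 12.98
ee_pos: [0.4456, 0.084, 0.0211]
orientation: [-3.141, -0.0, 0.187]
contact_force: [0.2, 0.6, -1.1]
width: 0.029
grip_force: 39.8
```

```bash
python3 -m inch '[0,0,0,0.005,0,0.0003,0.02, 0,0,0,0.006,0,0,0.02, 0,0,0,0.006,0,0,0.02, 0,0,0,0.006,0,0,0.02, 0,0,0,0,0,0,0.02]'
python3 -m inch '[0,0,0,0.004,0,0,0.02, 0,0,0,0.004,0,0,0.02, 0,0,0,0.003,0,0,0.02, 0,0,0,0,0,0,0.02]'
```

```text
clock: 13.6
ee_pos: [0.469, 0.0885, 0.021]
orientation: [-3.141, -0.002, 0.187]
contact_force: [0.6, 2.7, -1.4]
width: 0.0285
grip_force: 39.8
clock: 14.1
ee_pos: [0.4789, 0.0904, 0.021]
orientation: [-3.141, -0.0, 0.187]
contact_force: [-0.2, 1.8, -0.7]
width: 0.0287
grip_force: 39.8
```

```bash
python3 -m inch '[0,0,0,0.002,0,0.0003,0.02, 0,0,0,0.002,0,0,0.02, 0,0,0,0,0,0,0.02]'
python3 -m inch '[0,0,0,0.0015,0,0,0.02, 0,0,0,0,0,0,0.02]'
python3 -m inch '[0,0,0,0.001,0,0,0.02, 0,0,0,0,0,0,0.02]'
python3 -m inch '[0,0,0,0.001,0,0,0.02, 0,0,0,0,0,0,0.02]'
```

```text
clock: 14.48
ee_pos: [0.4825, 0.0911, 0.0206]
orientation: [-3.141, 0.0, 0.187]
contact_force: [-1.9, 3.7, -0.4]
width: 0.0286
grip_force: 39.9
clock: 14.72
ee_pos: [0.484, 0.0914, 0.0207]
orientation: [-3.141, 0.0, 0.187]
contact_force: [-2.3, 3.4, -0.4]
width: 0.029
grip_force: 39.9
clock: 14.98
ee_pos: [0.485, 0.0915, 0.0206]
orientation: [-3.141, 0.0, 0.187]
contact_force: [-2.9, 3.8, -0.2]
width: 0.029
grip_force: 39.9
clock: 15.22
ee_pos: [0.4853, 0.0916, 0.0206]
orientation: [-3.141, 0.002, 0.187]
contact_force: [-3.4, 3.3, -0.3]
width: 0.029
grip_force: 39.9
```

```bash
python3 -m inch '[0,0,0,0.001,0,0,0.02, 0,0,0,0,0,0,0.02]'
python3 -m inch '[0,0,0,0.001,0,0,0.02, 0,0,0,0,0,0,0.02]'
```

```text
clock: 15.48
ee_pos: [0.4854, 0.0916, 0.0205]
orientation: [-3.141, 0.003, 0.187]
contact_force: [-5.4, 2.2, 0.9]
width: 0.029
grip_force: 40.1
clock: 15.72
ee_pos: [0.4854, 0.0916, 0.0205]
orientation: [-3.141, 0.005, 0.187]
contact_force: [-7.1, 1.5, 3.0]
width: 0.0289
grip_force: 40.3
```

```bash
python3 -m inch '[0,0,0,-0.001,0,0,0.045, 0,0,0,0,0,0,0.045, 0,0,0,0,0,0,0.045, 0,0,0,0,0,0,0.045, 0,0,0,0,0,-0.02,0.045, 0,0,0,-0.02,0,-0.04,0.045, 0,0,0,-0.02,0,-0.04,0.045, 0,0,0,-0.02,0,-0.04,0.045, 0,0,0,0,0,0,0.045, 0,0,0,0,0,0,0.045]'
python3 - <<'E'
from h import *
import pickle
c=cam('wrist','w5.png');pickle.dump(c,open('w5.pkl','wb'))
E
```

```text
clock: 16.98
ee_pos: [0.4282, 0.0807, 0.1604]
orientation: [-3.142, -0.0, 0.187]
contact_force: [-0.1, -0.3, -0.1]
width: 0.045
grip_force: 0.0
```

View pics/w5.png

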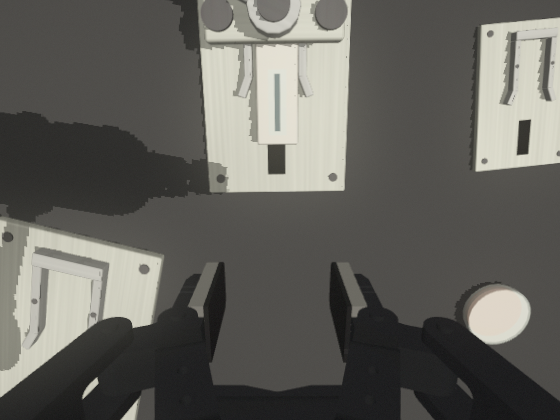

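The cartridge sits between the rails under the clamp, with its tail edge at (258–297, 144) and the plate's front edge at row 191. Checking the tail's distance (should be 40 mm) and the straightness, and computing lever targets.

Run:
```python
from h import *
import pickle
c=pickle.load(open('w5.pkl','rb'));g=cv2.cvtColor(c['img'],6)
def sub(p,w=3): return cv2.cornerSubPix(g,np.array(p,np.float32).reshape(-1,1,2),(w,w),(-1,-1),(3,50,.01)).reshape(-1,2)
F=sub([[209,191],[345,190]]);W=onz(c,F,.008)[:,:2];f=W.mean(0);print(F,f,np.linalg.norm(W[0]-W[1]))
T=sub([[258,144],[297,144]]);w=onz(c,T,.022)[:,:2]
y=.198;u=np.array([np.cos(y),np.sin(y)]);n=np.array([-u[1],u[0]])
print(T,[((a-f)@u,(a-f)@n) for a in w],'centre est',f+.08*u)
hub=np.array([.5502,.1063])
s=manip.sense();print(s['ee_pos'],s['orientation'],s['joint_positions'].round(3))
for a in (1.09,.6,.1,-.4,-.7):
    r=y+a;print(a,(hub+.086*np.array([np.cos(r),np.sin(r)])).round(4),'worldang',round(r,3))
```

```text
[[209.45432 191.57024]
 [343.4625  190.11252]] [0.43211348 0.08247717] 0.10807502348723556
[[257.51147 141.64743]
 [296.36203 143.40894]] [(np.float64(0.04091288473924976), np.float64(0.013433876085118835)), (np.float64(0.039329686761006906), np.float64(-0.015194571990039431))] centre est [0.51055043 0.09821388]
[0.42793013 0.08062811 0.15982834] [-3.14138163e+00  1.09586319e-03  1.86736699e-01] [0.026 0.131 1.91  0.    1.101 1.41 ]
1.09 [0.5742 0.1889] worldang 1.288
0.6 [0.6102 0.1679] worldang 0.798
0.1 [0.6324 0.1316] worldang 0.298
-0.4 [0.6345 0.089 ] worldang -0.202
-0.7 [0.6256 0.0649] worldang -0.502
```

Tail at 40.1 mm: home. Now to the lever, along its arm direction (world 1.29 rad).

```bash
python3 -m inch '[0,0,-0.1835,0,0,0,0.03, 0,0,-0.1835,0,0,0,0.03, 0,0,-0.1835,0,0,0,0.03, 0,0,-0.1835,0,0,0,0.03, 0,0,-0.183,0,0,0,0.03, 0,0,-0.183,0,0,0,0.03, 0,0,0,0.036,0.0275,0,0.03, 0,0,0,0.036,0.0275,0,0.03, 0,0,0,0.036,0.0275,0,0.03, 0,0,0,0.037,0.0276,0,0.03, 0,0,0,0,0,0,0.03, 0,0,0,0,0,0,0.03]'
python3 - <<'E'
from h import *
import pickle
c=cam('wrist','w6.png');pickle.dump(c,open('w6.pkl','wb'));t=cam('top');pickle.dump(t,open('t6.pkl','wb'))
print(manip.sense()['joint_positions'])
E
```

```text
clock: 18.52
ee_pos: [0.5734, 0.1888, 0.1586]
orientation: [-3.138, 0.002, 1.287]
contact_force: [-0.5, -0.4, 0.5]
width: 0.0303
grip_force: 0.0
[ 2.02311787e-01  3.71891483e-01  1.56540587e+00 -1.07589246e-04
  1.20700355e+00  4.86729951e-01]
```

View pics/w6.png

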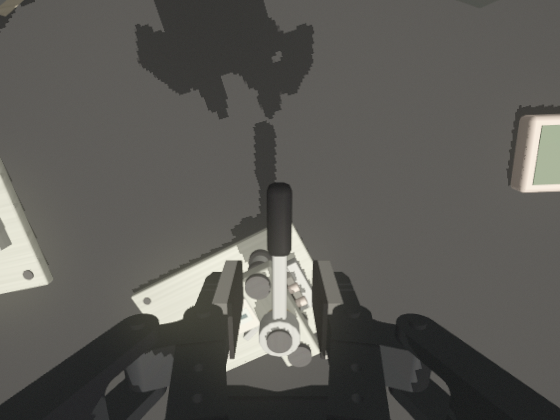

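The lever runs straight down the picture's middle, with the grip at (279, 183–253) and the hub at (280,340), centred between the pads. Descending as a fork with 30 mm opening.

```bash
python3 -m inch '[0,0,0,0,0,0.02,0.03, 0,0,0,0,0,0.03,0.03, 0,0,0,0,0,0.015,0.03, 0,0,0,0,0,0.01,0.03, 0,0,0,0,0,0,0.03]'
python3 -m inch '[0,0,0,0,0,0.01,0.03, 0,0,0,0,0,0.0085,0.03, 0,0,0,0,0,0.005,0.03, 0,0,0,0,0,0,0.03, 0,0,0,0,0,0,0.03]'
```

```text
clock: 19.25
ee_pos: [0.5742, 0.1888, 0.0855]
orientation: [-3.141, 0.0, 1.287]
contact_force: [-0.1, -0.0, 0.8]
width: 0.0298
grip_force: 0.0
clock: 19.88
ee_pos: [0.5746, 0.1891, 0.0623]
orientation: [3.141, -0.0, 1.287]
contact_force: [-0.4, 0.2, -0.1]
width: 0.0298
grip_force: 0.0
```

```bash
python3 -m inch '[0,0,0,0,0.003,0,0.03, 0,0,0,0,0.003,0,0.03, 0,0,0,0,0,0,0.03]'
python3 -m inch '[0,0,0.04,-0.00007,0.00344,0,0.03, 0,0,0.04,-0.00007,0.00344,0,0.03]'
python3 -m inch '[0,0,0.04,-0.00007,0.00344,0,0.03, 0,0,0.04,-0.00007,0.00344,0,0.03]'
python3 -m inch '[0,0,0.04,-0.00007,0.00344,0,0.03, 0,0,0.04,-0.00007,0.00344,0,0.03]'
```

```text
clock: 20.25
ee_pos: [0.5797, 0.1877, 0.0622]
orientation: [-3.14, -0.0, 1.286]
contact_force: [-1.3, 1.4, 1.7]
width: 0.0299
grip_force: 1.1
clock: 20.5
ee_pos: [0.585, 0.1854, 0.0618]
orientation: [-3.138, 0.001, 1.204]
contact_force: [-4.6, 2.3, 1.1]
width: 0.0297
grip_force: 2.5
clock: 20.75
ee_pos: [0.592, 0.1822, 0.0619]
orientation: [-3.14, 0.002, 1.124]
contact_force: [-4.4, 0.2, 0.7]
width: 0.0303
grip_force: 2.4
clock: 21.0
ee_pos: [0.598, 0.1786, 0.0618]
orientation: [-3.14, 0.002, 1.045]
contact_force: [-5.2, -0.1, 1.4]
width: 0.03
grip_force: 2.4
```

```bash
for i in 1; do python3 -m inch '[0,0,0.04,-0.00007,0.00344,0,0.03, 0,0,0.04,-0.00007,0.00344,0,0.03]'; done | grep -E "ee|force"
python3 -m inch '[0,0,0.04,-0.00007,0.00344,0,0.03, 0,0,0.04,-0.00007,0.00344,0,0.03]' | grep -E "ee|force"
python3 -m inch '[0,0,0.04,-0.00007,0.00344,0,0.03, 0,0,0.04,-0.00007,0.00344,0,0.03]' | grep -E "ee|force"
```

```text
ee_pos: [0.6036, 0.1747, 0.0617]
contact_force: [-5.7, 0.0, 0.5]
grip_force: 2.3
ee_pos: [0.609, 0.1706, 0.0617]
contact_force: [-5.2, 0.1, 0.5]
grip_force: 2.3
ee_pos: [0.6141, 0.1661, 0.0616]
contact_force: [-5.6, -0.1, 0.9]
grip_force: 2.3
```

```bash
cat > f.py <<'E'
import numpy as np
from workcell import manip
s=manip.sense();y=s['orientation'][2];p=s['ee_pos'][:2]-[.5502,.1063];f=s['contact_force'][:2]
print('t',round(s['clock'],2),'yaw',round(y,3),'r',round(np.hypot(*p),4),'ang',round(np.arctan2(p[1],p[0]),3),'tan',round(f@[-np.sin(y),np.cos(y)],1),'rad',round(f@[np.cos(y),np.sin(y)],1))
E
python3 -m inch '[0,0,0.04,-0.0008,0.00344,0,0.03]' >/dev/null; python3 f.py
python3 -m inch '[0,0,0.04,-0.0005,0.00344,0,0.03]' >/dev/null; python3 f.py
python3 -m inch '[0,0,0.03,-0.0003,0.0026,0,0.03]' >/dev/null; python3 f.py
```

```text
t 21.88 yaw 0.764 r 0.0876 ang 0.713 tan 4.6 rad -1.6
t 22.0 yaw 0.724 r 0.0876 ang 0.674 tan 5.2 rad -2.3
t 22.12 yaw 0.695 r 0.0876 ang 0.643 tan 5.7 rad -2.9
```

```bash
python3 -m inch '[0,0,0.03,-0.0003,0.0026,0,0.03]' >/dev/null; python3 f.py
python3 -m inch '[0,0,0.03,-0.0003,0.0026,0,0.03]' >/dev/null; python3 f.py
python3 -m inch '[0,0,0.03,-0.0003,0.0026,0,0.03]' >/dev/null; python3 f.py
```

```text
t 22.25 yaw 0.665 r 0.0876 ang 0.614 tan 4.7 rad -2.3
t 22.38 yaw 0.635 r 0.0876 ang 0.584 tan 4.7 rad -1.3
t 22.5 yaw 0.605 r 0.0876 ang 0.555 tan 3.9 rad -2.4
```

Still drag.

```bash
python3 -m inch '[0,0,0.03,-0.0003,0.0026,0,0.03]' >/dev/null; python3 f.py
python3 -m inch '[0,0,0.03,-0.0003,0.0026,0,0.03]' >/dev/null; python3 f.py
python3 -m inch '[0,0,0.03,-0.0003,0.0026,0,0.03]' >/dev/null; python3 f.py
python3 -m inch '[0,0,0.03,-0.0003,0.0026,0,0.03]' >/dev/null; python3 f.py
```

```text
t 22.62 yaw 0.575 r 0.0876 ang 0.525 tan 4.8 rad -2.8
t 22.75 yaw 0.545 r 0.0876 ang 0.495 tan 4.4 rad -2.2
t 22.88 yaw 0.515 r 0.0876 ang 0.465 tan 5.4 rad -1.7
t 23.0 yaw 0.485 r 0.0876 ang 0.433 tan 5.1 rad -1.4
```

```bash
python3 -m inch '[0,0,0.03,-0.0003,0.0026,0,0.03]' >/dev/null; python3 f.py
python3 -m inch '[0,0,0.03,-0.0003,0.0026,0,0.03]' >/dev/null; python3 f.py
python3 -m inch '[0,0,0.03,-0.0003,0.0026,0,0.03]' >/dev/null; python3 f.py
python3 -m inch '[0,0,0.03,-0.0003,0.0026,0,0.03]' >/dev/null; python3 f.py
```

```text
t 23.12 yaw 0.455 r 0.0876 ang 0.405 tan 6.2 rad -1.9
t 23.25 yaw 0.424 r 0.0876 ang 0.377 tan 5.8 rad -2.1
t 23.38 yaw 0.394 r 0.0875 ang 0.35 tan 7.0 rad -1.1
t 23.5 yaw 0.364 r 0.0875 ang 0.322 tan 7.5 rad -0.7
```

The load is climbing, so smaller steps now.

```bash
python3 -m inch '[0,0,0.02,-0.0002,0.0017,0,0.03]' >/dev/null; python3 f.py
python3 -m inch '[0,0,0.02,-0.0002,0.0017,0,0.03]' >/dev/null; python3 f.py
python3 -m inch '[0,0,0.02,-0.0002,0.0017,0,0.03]' >/dev/null; python3 f.py
```

```text
t 23.62 yaw 0.344 r 0.0875 ang 0.304 tan 7.9 rad -1.1
t 23.75 yaw 0.324 r 0.0874 ang 0.287 tan 7.4 rad -1.0
t 23.88 yaw 0.304 r 0.0874 ang 0.269 tan 7.3 rad -1.1
```

```bash
python3 -m inch '[0,0,0.02,-0.0002,0.0017,0,0.03]' >/dev/null; python3 f.py
```

```text
t 24.0 yaw 0.284 r 0.0874 ang 0.251 tan 8.2 rad -0.2
```

```bash
python3 -m inch '[0,0,0.02,-0.0002,0.0017,0,0.03]' >/dev/null; python3 f.py
python3 -m inch '[0,0,0.02,-0.0002,0.0017,0,0.03]' >/dev/null; python3 f.py
```

```text
t 24.12 yaw 0.264 r 0.0874 ang 0.233 tan 7.7 rad -0.5
t 24.25 yaw 0.245 r 0.0874 ang 0.211 tan 7.1 rad -1.2
```

```bash
python3 -m inch '[0,0,0.02,-0.0002,0.0017,0,0.03]' >/dev/null; python3 f.py
python3 -m inch '[0,0,0.02,-0.0002,0.0017,0,0.03]' >/dev/null; python3 f.py
```

```text
t 24.38 yaw 0.225 r 0.0874 ang 0.188 tan 7.0 rad -1.5
t 24.5 yaw 0.205 r 0.0874 ang 0.164 tan 6.4 rad -0.6
```

```bash
python3 -m inch '[0,0,0.015,-0.0001,0.0013,0,0.03]' >/dev/null; python3 f.py
python3 -m inch '[0,0,0,0,0,0,0.03]' >/dev/null; python3 f.py;python3 -m inch '[0,0,0,0,0,0,0.03]' >/dev/null; python3 f.py
```

```text
t 24.62 yaw 0.19 r 0.0875 ang 0.145 tan 4.7 rad -0.8
t 24.75 yaw 0.191 r 0.0875 ang 0.142 tan 4.7 rad -1.6
t 24.88 yaw 0.191 r 0.0875 ang 0.141 tan 5.6 rad -0.3
```

The load peaked at 8.2 N and then fell steadily to about 4.7 N while the arm gave way: that is the click. Stopping here and backing off so the lever can spring back.

```bash
python3 -m inch '[0,0,0,0,-0.004,0,0.03, 0,0,0,0,-0.004,0,0.03, 0,0,0,0,0,0,0.03]' >/dev/null; python3 f.py
python3 -m inch '[0,0,0,0,-0.003,0,0.03, 0,0,0,0,-0.002,0,0.03, 0,0,0,0,0,0,0.03]' >/dev/null; python3 f.py
```

```text
t 25.25 yaw 0.192 r 0.0861 ang 0.248 tan 8.0 rad -0.4
t 25.62 yaw 0.192 r 0.0871 ang 0.277 tan -0.8 rad -0.0
```

```bash
python3 -m inch '[0,0,0,0,0,0,0.045, 0,0,0,0,0,0,0.045, 0,0,0,0,0,0,0.045, 0,0,0,0,0,-0.015,0.045, 0,0,0,0,0,-0.03,0.045, 0,0,0,0,0,-0.04,0.045, 0,0,0,-0.03,0,-0.04,0.045, 0,0,0,-0.04,0,0,0.045, 0,0,0,-0.04,0,0,0.045, 0,0,0,-0.03,0,0,0.045, 0,0,0,0,0,0,0.045, 0,0,0,0,0,0,0.045]'
python3 - <<'E'
from h import *
c=cam('wrist','w7.png')
g=cv2.cvtColor(c['img'],6)
import pickle;pickle.dump(c,open('w7.pkl','wb'))
E
```

```text
clock: 27.12
ee_pos: [0.4972, 0.1043, 0.1883]
orientation: [3.141, -0.003, 0.192]
contact_force: [0.4, 0.1, 0.3]
width: 0.0448
grip_force: 0.0
```

View pics/w7.png

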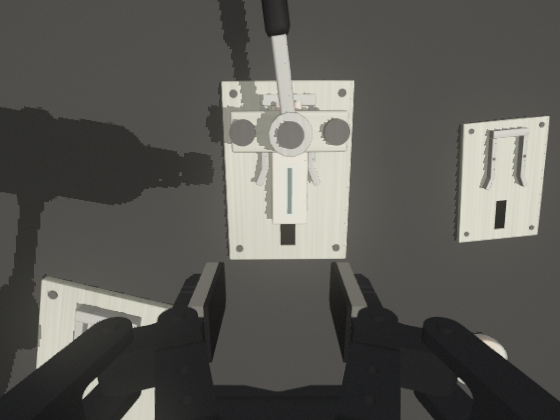

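The lever now points along (275,20)–(290,130), free of the fingers, and the cartridge is under the foot with its tail edge at (273–307, 223). One last check of the tail position.

Run:
```python
from h import *
import pickle
c=pickle.load(open('w7.pkl','rb'))
W=onz(c,[[229,260],[348,259]],.008)[:,:2];f=W.mean(0);w=onz(c,[[273,223],[307,223]],.022)[:,:2]
u=np.array([np.cos(.198),np.sin(.198)]);n=np.array([-u[1],u[0]]);print([((a-f)@u,(a-f)@n) for a in w],np.linalg.norm(W[0]-W[1]))
h=onz(c,[[290,132]],.077)[0,:2];g=onz(c,[[278,35]],.073)[0,:2];print('lever world ang',np.arctan2(*(g-h)[::-1]))
```

```text
[(np.float64(0.0410509345517554), np.float64(0.014015805068378805)), (np.float64(0.04089654118806502), np.float64(-0.015485287909066682))] 0.11168682294740419
lever world ang 0.3251208510863588
```

```bash
python3 -c "
from workcell import manip
print(manip.job_done())"
```

```text
the job is handed in; nothing more can be done
None
```

The cartridge is home against the end stop, its tail measuring 40–41 mm from the plate's front edge where 40 is expected. I turned the lever clockwise until its load peaked at about 8 N and fell off, which I took as the click, then let go, backed clear and handed the job in at about 27 s; the result was not reported back.

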